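# Tighten the loose stop collar on the counter roll holder

### The job

One of the two stop collars on the paper-roll holder has worked loose: its T-bar thumbscrew leans towards you. Turn that collar on the rod until its thumbscrew stands upright, squarely over the flat on top of the rod, and then tighten the thumbscrew clockwise as far as it goes. Leave the other collar, which is already upright and tight, as it is.

Things in the scene. Friction and masses are not known exactly. Their poses are not given: they have to be found in the camera images.
- roll_holder: Fixed wooden stand, base 85 x 290 mm. Origin under the rod's middle; y along the level 16 mm steel rod, axis 85 mm up, its flat facing up. White paper roll (62 thick, 70 long) at the middle; on either side a collar 32 mm thick, 24 wide, 70 to 80 mm from the middle; 12 mm uprights, 100 tall, at 125 mm. Either may be the loose one. A 0.42 m tall display stand is behind, from x = 0.6.
- loose_bar (a point): Centre of the loose screw's T-bar, 30 long, 10 thick, 18 mm tall, 60 mm out from the rod axis on a 7 mm stem (51 to 69 mm out). z axis: out along the stem; x: along the bar; y: across its thickness. At first z leans 0.3 to 0.55 rad towards the robot, at right angles to the rod. Loose, the bar is 0.55 rad anticlockwise (seen from outside) of square to the rod; tight, 0.55 clockwise.
- loose_collar (a joint): Turn of the loose collar about the rod, rad: 0 when its screw is straight up over the flat, positive when leaning towards the robot, free from -1.0 to 1.2. Stiff (0.1 N m of friction, about 2 N at the bar): it stays where it is left. Hold the bar, or push its near side away and a little upward along its arc (a level push can jam).
- loose_screw (a joint): Turn of the loose collar's thumbscrew about its own stem, rad: about 0 loose, grows clockwise seen from outside (from above when upright) to a hard stop at 1.1, fully tight. Friction 0.06 N m; it stays where it is left.
- tight_bar_end (a point): Leave alone: one end of the T-bar of the other, equal collar, 60 mm above the rod axis and 15 mm from its stem's axis; that collar stands upright and its screw is already tight, so its bar is turned the other way from the loose one.

How it is judged:
By the outcome, as a careful person would: the job done as asked, in the order asked, and still so for the second after the job is handed in, with the robot touching nothing.
It also fails if it takes over 48 s, if anything falls off the work surface, if the arm or the gripper's body presses on something with over 40 N, if the wrist force passes 120 N, or if a joint passes its speed limit or range.

### The arm

A 6-joint arm with a two-finger parallel gripper is mounted at the origin on a cart in front of the work surface, level with it; the furniture and walls round the work are solid. World frame = base frame: x ahead of the robot, y to its left, z up, the work surface at z = 0. Lengths are in m, angles in rad, forces in N, time in s.
With the tool pointing down it reaches from about 0.375 to 0.975 m from the base axis. Payload 3.8 kg.
Tool frame: the origin (TCP) lies where the fingers leave the gripper's body, on its centre line; the fingertips stand 64 mm ahead of it and the grasp point (between the pads) lies 45 mm ahead of it (arm.tcp_to_grasp is the z of the grasp point in the tool frame, in m); z points along the fingers, y is the line along which they close (so a half turn about z gives the same grasp; the last joint's range is limited). The gripper opens to 88 mm and grips with 3 to 60 N. Pads are 18 mm wide; open, the fingers measure 123 mm over their backs; the gripper's body (75 mm by 187 mm) begins 45 mm behind the grasp point.
Start: joints at [1.129, 0.264, 1.604, -0, 1.274, -0.037], TCP at [0.266, 0.62, 0.303] pointing down, gripper open.
Joint ranges: [-2.63, 2.63], [-0.94, 2.18], [0.31, 2.57], [-1.31, 4.45], [0, 2.66], [-2.55, 2.55]. Speed limits (rad/s): [2.57, 2.57, 3.14, 3.14, 3.14, 3.14].

### API

Orientations are given as a unit quaternion [w, x, y, z].
In Python, from cell import arm, read_camera, camera_info, workorder, nets gives the robot as it stands.
- The arm moves only by the shell command python3 -m pendant 'ROWS' [FORCE]. ROWS is JSON, a list that holds one entry, the list of rows, each a list of 5 numbers: the shift along the tool's x, y, z each as a share of 200 mm, from -1 to 1, then the turn about the tool's z as a share of 60 degrees, from -1 to 1, then the opening, from 0 (shut) to 1 (fully open). A call has 1 to 20 rows; each row is the pose to reach, as a shift and turn from the pose commanded when the call began, along the tool's axes at that moment; what a row does not reach only later rows make up. A row lasts 1/10 s, in which the tool goes at most 50 mm and 8.59 degrees, less where a joint would pass 70% of its speed; a pose out of reach is approached as far as the arm can. A call with a number of a shift or a turn outside -1 to 1 is refused whole. A call with a gripper value outside its range is refused whole. The fingers move at their own pace and stop on an object; FORCE is the grip in N (left out, the last holds). Time passes only in rows, so rows that repeat a pose let the fingers close. It gives the time, the measured TCP pose, the force, the opening and the grip force at its end, in the units of the state.
- arm.get_state(): the state, without advancing time (a new reading comes with each control period).
- read_camera(name): name is "side" or "top"; returns the picture (420x560x3 uint8, red, green, blue); there is no depth.
- camera_info(name): a dict with "camera_matrix" (3x3 intrinsics, pixels), "dist" ([k1, k2, p1, p2, k3] as OpenCV has them; the pictures are not rectified), "extrinsics" (4x4, takes a point from camera to world coordinates). Camera axes: x right, y down, z forward; pixel columns grow to the right and rows downward; lengths in m; the calibration is good to about 2 mm. A picture is of the moment at which its call begins. camera_info takes no time and is no camera call.
- workorder.hand_in(): hands the job in; it is judged then, once.
Trained networks look in the newest picture that a camera, given by its name, has taken for a name from the list of things; names that differ only in an ending like _2 or _b are one class to them, and where a whole thing is asked for, a point or a joint stands for the part that bears it (a point fixed in the world has none). Each returns a list of dicts, best first, with "conf" (0 to 1); they miss things now and then, are a little off and sometimes report something else, mostly with a low value. They report only what shows in the picture. A call takes as long as a camera call.
- nets.boxes_of(name, camera): "position" ([x, y, z] in m, in the coordinates of the camera as it stood for that picture, good to about 4 mm: the middle of the surface that is visible of it).
- nets.masks_of(name, camera): "mask" (420x560 bool, what is visible of it).
The state is a dict: "clock": time; "joint_positions": joint angles; "joint_vel": joint speeds; "joint_efforts": joint torques, N m; "tcp_pos": TCP position; "ee_rot": TCP orientation; "ft_force": force on the tool from outside, world axes, zero at the start; "torque": the same for the moment, N m; "opening": finger opening in m; "grip_force": force on a finger pad.
Only numpy, scipy, OpenCV 4.12 (cv2) and the standard library are available. Lean on these libraries where they do the work, as an engineer would, in place of code of your own. Each camera call takes 0.05 s, during which the arm holds its last target. There are 200 camera calls.

## Working session

There is one attempt and no reset: what is moved stays moved. The work goes in short steps, Python scripts to look and compute and a shell command to move; the robot and the scene stay as the last step left them, time stands still between calls to the robot, and variables do not carry over. Pictures are saved under pics/ and viewed, at most 10 in all, crops included, and the job is handed in when it is done.

```bash
mkdir -p pics; ls; cat > h.py <<'E'
import numpy as np, cv2
from cell import arm, read_camera, camera_info, workorder, nets
def look(c,n):
    im=read_camera(c); cv2.imwrite(f'pics/{n}.png',im[:,:,::-1]); return im
def world(c,p):
    T=np.array(camera_info(c)['extrinsics']); return T[:3,:3]@np.array(p)+T[:3,3]
def pix(c,P):
    i=camera_info(c);T=np.linalg.inv(np.array(i['extrinsics']))
    return cv2.projectPoints(np.array(P,float).reshape(-1,3),cv2.Rodrigues(T[:3,:3])[0],T[:3,3],np.array(i['camera_matrix']),np.array(i['dist']))[0].reshape(-1,2)
E
python3 - <<'E'
from h import *
np.set_printoptions(precision=4,suppress=True)
for c in ('top','side'):
    look(c,c+'0'); print(c,np.array(camera_info(c)['extrinsics']))
    for n in ('loose_bar','tight_bar_end','roll_holder','loose_collar'):
        for d in nets.boxes_of(n,c)[:3]: print(n,d['conf'],world(c,d['position']))
s=arm.get_state();print(s['clock'],s['tcp_pos'],s['ee_rot'],s['opening'],arm.tcp_to_grasp)
a=cv2.imread('pics/top0.png');b=cv2.imread('pics/side0.png')
cv2.imwrite('pics/both0.png',np.hstack([a,b])[:, :] if 0 else cv2.resize(np.hstack([a,b]),(800,300)))
E
```

```text
pics
top [[-0.0104 -0.9837  0.1797  0.3253]
 [-0.9997  0.0058 -0.0257  0.0585]
 [ 0.0242 -0.1799 -0.9834  0.9356]
 [ 0.      0.      0.      1.    ]]
loose_bar 0.69 [0.4519 0.0294 0.1466]
tight_bar_end 0.53 [0.4845 0.1749 0.1501]
roll_holder 0.72 [0.4897 0.0985 0.0067]
loose_collar 0.56 [0.4666 0.0281 0.1039]
side [[ 0.9388 -0.165   0.3024  0.204 ]
 [-0.3442 -0.4862  0.8032 -0.7281]
 [ 0.0145 -0.8581 -0.5132  0.585 ]
 [ 0.      0.      0.      1.    ]]
loose_bar 0.49 [0.4528 0.0292 0.1381]
tight_bar_end 0.69 [0.4847 0.1733 0.1429]
tight_bar_end 0.49 [0.4519 0.0249 0.136 ]
loose_collar 0.62 [0.4618 0.0254 0.1111]
0.5 [0.2658 0.6204 0.3027] [-0.      0.201   0.9796 -0.    ] 0.08794034649674108 0.0453
```

View pics/top0.png

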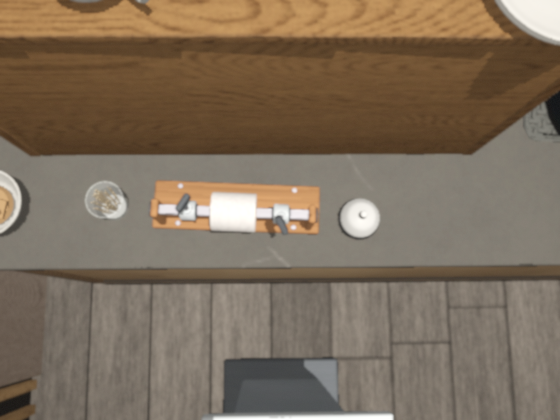

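View pics/side0.png

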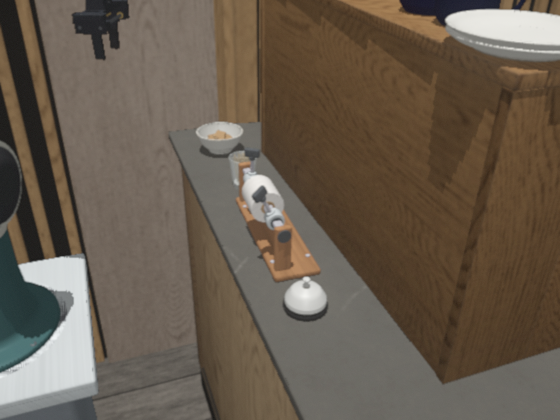

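The loose collar is the right-hand one (bar leaning at about (281,224) in the top view, about (261,194) in the side view). The tight one is at about (183,203). Next I'll get the holder's pose and zoom in.

```bash
python3 - <<'E'
from h import *
np.set_printoptions(precision=4,suppress=True)
def ray(c,uv):
    i=camera_info(c);T=np.array(i['extrinsics'])
    n=cv2.undistortPoints(np.array(uv,float).reshape(-1,1,2),np.array(i['camera_matrix']),np.array(i['dist'])).reshape(-1,2)
    return T[:3,3],(T[:3,:3]@np.c_[n,np.ones(len(n))].T).T
def plane(c,uv,z):
    o,d=ray(c,uv); return o+d*((z-o[2])/d[:,2])[:,None]
ims={c:look(c,c+'1') for c in('top','side')}
C={}
for c in ims:
  for n in('loose_bar','tight_bar_end','roll_holder','loose_collar'):
    for d in nets.masks_of(n,c)[:2]:
        m=d['mask']; v,u=np.nonzero(m); print(c,n,round(d['conf'],2),m.sum(),u.mean(),v.mean(),u.min(),u.max(),v.min(),v.max())
        C.setdefault((c,n),(u.mean(),v.mean()))
        if n=='roll_holder' and c=='top':
            P=plane(c,np.c_[u,v],0.012)[:,:2]; print(cv2.minAreaRect((P*1000).astype(np.float32)))
        if 'bar' in n and c=='top':
            P=plane(c,np.c_[u,v],0.145)[:,:2]; print(P.mean(0),cv2.minAreaRect((P*1000).astype(np.float32)))
for n in('loose_bar','tight_bar_end'):
  try:
    (o1,d1),(o2,d2)=ray('top',C['top',n]),ray('side',C['side',n])
    A=np.c_[d1[0],-d2[0]];s=np.linalg.lstsq(A,o2-o1,rcond=None)[0];a,b=o1+d1[0]*s[0],o2+d2[0]*s[1];print(n,(a+b)/2,np.linalg.norm(a-b))
  except KeyError as e: print(e)
a=cv2.resize(ims['top'][170:245,140:330],(760,300),interpolation=2)
b=cv2.resize(ims['side'][145:285,210:330],None,fx=2.1,fy=2.1,interpolation=2)
o=np.zeros((600,760,3),np.uint8);o[:300]=a;o[300:300+b.shape[0],:b.shape[1]]=b
cv2.imwrite('pics/z1.png',o[:,:,::-1])
E
```

```text
top loose_bar 0.42 135 281.2148148148148 224.84444444444443 276 287 216 234
[0.448  0.0273] ((447.9443054199219, 27.34107208251953), (29.471773147583008, 11.163601875305176), 22.231468200683594)
top tight_bar_end 0.59 204 182.4264705882353 203.01960784313727 175 189 193 212
[0.4819 0.1742] ((482.7311706542969, 174.82089233398438), (20.617332458496094, 28.876176834106445), 89.65705871582031)
top roll_holder 0.82 6907 235.79006804690894 206.38294483856956 150 318 181 234
((501.2184753417969, 103.35859680175781), (292.9239501953125, 85.87753295898438), 87.21501159667969)
top loose_collar 0.61 367 280.5013623978202 216.7683923705722 273 288 204 234
side loose_bar 0.75 232 260.6810344827586 197.30172413793105 252 270 186 211
side tight_bar_end 0.59 205 251.44878048780487 156.0731707317073 244 259 148 172
side roll_holder 0.97 4130 272.86610169491524 230.17966101694915 236 318 162 280
side loose_collar 0.73 483 265.7308488612836 204.97722567287784 251 283 184 228
loose_bar [0.4508 0.0266 0.1321] 0.0014820779246003163
tight_bar_end [0.4828 0.1755 0.1371] 0.0012787514612962886
```

View pics/z1.png

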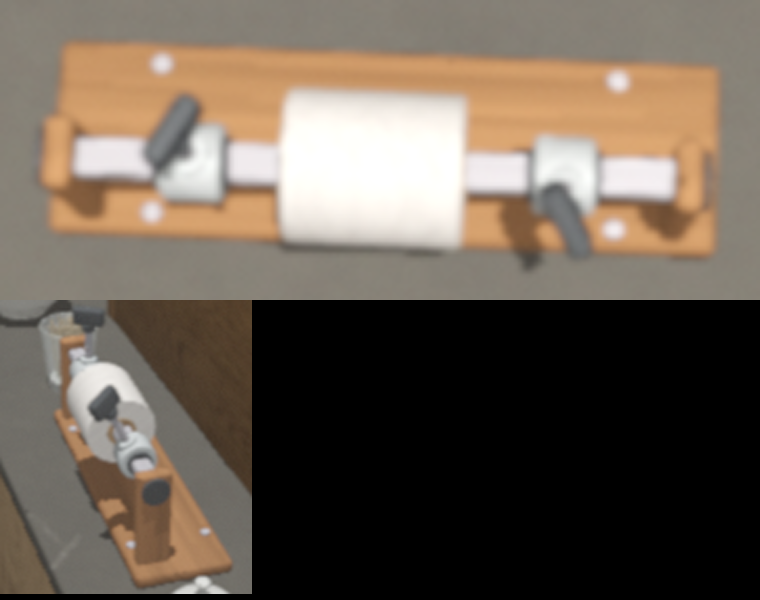

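The zoom shows the rod's ends at about (159,209.5) and (309,214.8), and the loose bar leaning towards the robot. Next I'll fit the rod line and the lean against both views.

```bash
python3 - <<'E'
from h import *
from scipy.optimize import least_squares
np.set_printoptions(precision=4,suppress=True)
i=camera_info('top');T=np.array(i['extrinsics'])
uv=np.array([[158.75,209.5],[308.75,214.75],[140+210/4,170+163/4],[140+567/4,170+175/4]])
n=cv2.undistortPoints(uv.reshape(-1,1,2),np.array(i['camera_matrix']),np.array(i['dist'])).reshape(-1,2)
d=(T[:3,:3]@np.c_[n,np.ones(4)].T).T;o=T[:3,3]
P=o+d*((np.array([.091,.091,.1,.1])-o[2])/d[:,2])[:,None];print(P)
v=P[0]-P[1];yaw=np.arctan2(-v[0],v[1]);M=(P[0]+P[1])/2;print('yaw',yaw,'mid',M,np.linalg.norm(v))
r=np.array([-np.sin(yaw),np.cos(yaw),0]);f=np.array([np.cos(yaw),np.sin(yaw),0])
# bars: project centroids of model bars vs mask centroids
obs={'L':[(281.2,224.8),(260.7,197.3)],'R':[(182.4,203.0),(251.4,156.1)]}
def bar(x,y,z,th,phi):
    out=np.cos(th)*np.array([0,0,1])-np.sin(th)*f; t=np.cos(th)*f+np.sin(th)*np.array([0,0,1])
    c=np.array([x,y,z])+.06*out
    bx=np.cos(phi)*t+np.sin(phi)*r; by=np.cross(out,bx)
    g=np.array([[a,b,k] for a in(-.015,.015) for b in(-.005,.005) for k in(-.009,.009)])
    return c,c+g@np.c_[bx,by,out].T,bx
def sil(P,c):
    h=cv2.convexHull(pix(c,P).astype(np.float32));m=cv2.moments(h);return np.array([m['m10']/m['m00'],m['m01']/m['m00']])
def cost(p):
    q=M+r*p[0]+f*p[4]; q2=M+r*p[1]+f*p[4]
    e=[]
    for q_,th,ph,k in((q,p[2],.55,'L'),(q2,0,-.55,'R')):
        _,c,_=bar(q_[0],q_[1],.085,th,ph)
        e+=[sil(c,'top')-obs[k][0],sil(c,'side')-obs[k][1]]
    return np.r_[np.concatenate(e),p[4]*300]
s=least_squares(cost,[-.075,.075,.4,0,0]);print(s.x,s.fun)
q=M+r*s.x[0]+f*s.x[4];c,_,bx=bar(q[0],q[1],.085,s.x[2],.55);print('axis pt',q,'bar',c,'bx',bx,np.arctan2(bx[1],bx[0]))
for th in(.3,.2,.1,0): print(th,bar(q[0],q[1],.085,th,.55)[0])
R=arm.get_state()['ee_rot'];from scipy.spatial.transform import Rotation as Ro
print(Ro.from_quat(R,scalar_first=True).as_matrix())
E
```

```text
[[ 0.4823  0.2194  0.091 ]
 [ 0.4724 -0.019   0.091 ]
 [ 0.4783  0.1647  0.1   ]
 [ 0.4727  0.0244  0.1   ]]
yaw -0.04158522948197183 mid [0.4773 0.1002 0.091 ] 0.2385642527027439
[-0.0768  0.0717  0.4316  0.      0.0006] [ 1.7011 -0.4306 -0.7379 -3.069   1.5643  0.5641 -0.0549 -2.9701  0.1821]
axis pt [0.4748 0.0235 0.091 ] bar [0.4497 0.0245 0.1395] bx [0.7954 0.49   0.3566] 0.5521684075600662
0.3 [0.457  0.0242 0.1423]
0.2 [0.4629 0.024  0.1438]
0.1 [0.4688 0.0237 0.1447]
0 [0.4748 0.0235 0.145 ]
[[-0.9192  0.3938 -0.    ]
 [ 0.3938  0.9192 -0.0001]
 [-0.     -0.0001 -1.    ]]
```

```bash
python3 -m pendant '[[[-1,-1,0,0,1],[-1,-1,0,0,1],[-1,-1,0,0,1],[-1,-1,0,0,1],[-1,-1,0,0,1],[-1,-1,0,0,1],[-1,-1,0,0,1]]]' 8; python3 -m pendant '[[[-1,-1,0,-0.83,1],[-1,-1,0,-0.83,1],[-1,-1,0,-0.83,1],[-1,-1,0,-0.83,1],[-1,-1,0,-0.83,1],[-1,-1,0,-0.83,1],[-1,-1,0,-0.83,1],[-1,-1,0,-0.83,1]]]'
cat >> h.py <<'E'
from scipy.spatial.transform import Rotation as Ro
def rel(P,ang=None):
    "share shifts that bring the GRASP point to P, and turn so tool y is at ang from world y"
    s=arm.get_state();R=Ro.from_quat(s['ee_rot'],scalar_first=True).as_matrix()
    d=R.T@(np.array(P)-(np.array(s['tcp_pos'])+R[:,2]*arm.tcp_to_grasp))
    a=np.arctan2(-R[0,1],R[1,1]); print('shift',np.round(d/.2,3),'y-ang',round(a,3),'turn',None if ang is None else round(-(ang-a)/np.radians(60),3),'q6',round(s['joint_positions'][5],2),'t',s['clock'])
E
python3 -c "
from h import *
rel([.450,.0255,.145],.467)"
```

```text
clock: 1.7
tcp_pos: [0.372, 0.3546, 0.3029]
ee_rot: [0.0, 0.203, 0.979, -0.0]
ft_force: [-0.5, -0.1, 0.5]
opening: 0.0883
grip_force: 0.0
clock: 2.5
tcp_pos: [0.477, 0.0938, 0.303]
ee_rot: [0.0, -0.229, 0.973, -0.0]
ft_force: [-0.5, 0.5, 0.0]
opening: 0.0881
grip_force: 0.0
shift [ 0.274 -0.245  0.563] y-ang 0.462 turn -0.005 q6 -1.89 t 2.5
```

```bash
python3 -m pendant '[[[0.27,-0.24,0,0,0.5],[0.27,-0.24,0,0,0.5],[0.27,-0.24,0.25,0,0.5],[0.27,-0.24,0.4,0,0.5],[0.27,-0.24,0.5,0,0.5],[0.27,-0.24,0.55,0,0.5],[0.27,-0.24,0.58,0,0.5],[0.27,-0.24,0.58,0,0.5],[0.27,-0.24,0.58,0,0.5]]]'
python3 -c "
from h import *
rel([.450,.0255,.1395],.467)
a=look('top','t2')[150:250,210:350];b=look('side','s2')[130:270,190:330]
cv2.imwrite('pics/z2.png',np.hstack([cv2.resize(a,(400,286)),cv2.resize(b,(400,400))[:286]])[:,:,::-1])"
```

```text
clock: 3.4
tcp_pos: [0.4501, 0.0285, 0.1878]
ee_rot: [0.001, -0.23, 0.973, -0.0]
ft_force: [0.3, 0.5, -0.2]
opening: 0.044
grip_force: 0.0
shift [ 0.008 -0.013  0.015] y-ang 0.465 turn -0.002 q6 -2.03 t 3.4
```

View pics/z2.png

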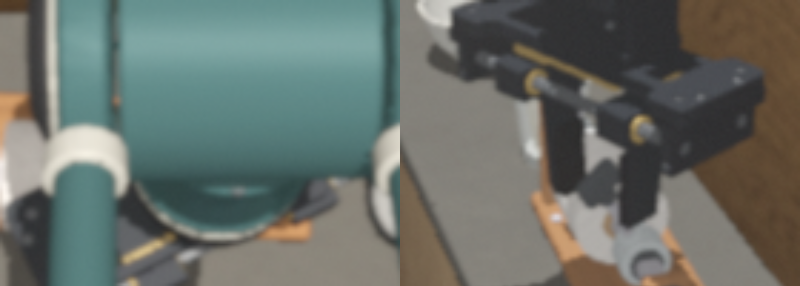

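The bar, at about (600,185) in the side crop, sits between the two fingers. Closing gently.

```bash
python3 -m pendant '[[[0,0,0.01,0,0.3],[0,0,0.01,0,0.2],[0,0,0.01,0,0.1],[0,0,0.01,0,0],[0,0,0.01,0,0],[0,0,0.01,0,0],[0,0,0.01,0,0],[0,0,0.01,0,0]]]' 8
python3 -c "
from h import *
for th in(.43,.3,.2,.1,0,-.03): print(th,end=' ');rel([.4748-.06*np.sin(th),.0265,.085+.06*np.cos(th)],-.0416+np.arctan2(.5227*np.cos(th),.8525))
print(arm.get_state()['torque'])
b=look('side','s3')[130:270,190:330];cv2.imwrite('pics/z3.png',cv2.resize(b,(560,560))[:,:,::-1])"
```

```text
clock: 4.3
tcp_pos: [0.4494, 0.0278, 0.1848]
ee_rot: [0.0, -0.23, 0.973, -0.0]
ft_force: [1.4, -4.2, 0.2]
opening: 0.0136
grip_force: 7.9
0.43 shift [ 0.001 -0.006  0.   ] y-ang 0.464 turn -0.002 q6 -2.03 t 4.3
0.3 shift [-0.031 -0.023 -0.014] y-ang 0.464 turn -0.023 q6 -2.03 t 4.3
0.2 shift [-0.057 -0.036 -0.021] y-ang 0.464 turn -0.033 q6 -2.03 t 4.3
0.1 shift [-0.084 -0.049 -0.026] y-ang 0.464 turn -0.04 q6 -2.03 t 4.3
0 shift [-0.111 -0.062 -0.027] y-ang 0.464 turn -0.042 q6 -2.03 t 4.3
-0.03 shift [-0.119 -0.066 -0.027] y-ang 0.464 turn -0.042 q6 -2.03 t 4.3
[-0.75655759 -0.13485878 -0.04085876]
```

View pics/z3.png

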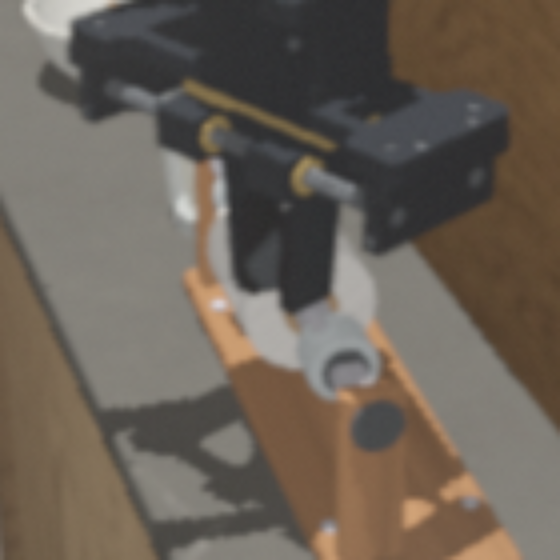

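```bash
python3 -m pendant '[[[-0.015,-0.017,-0.007,-0.01,0],[-0.03,-0.027,-0.014,-0.023,0],[-0.042,-0.034,-0.018,-0.03,0],[-0.055,-0.04,-0.021,-0.033,0],[-0.068,-0.046,-0.024,-0.037,0],[-0.082,-0.053,-0.026,-0.04,0],[-0.096,-0.06,-0.027,-0.04,0],[-0.109,-0.066,-0.027,-0.042,0],[-0.109,-0.066,-0.027,-0.042,0],[-0.109,-0.066,-0.027,-0.042,0]]]'
python3 -c "
from h import *
rel([.4748,.0265,.145],.508)
b=look('side','s4')[130:270,190:330];cv2.imwrite('pics/z4.png',cv2.resize(b,(560,560))[:,:,::-1])
for d in nets.boxes_of('loose_bar','side'): print(d['conf'],world('side',d['position']))"
```

```text
clock: 5.35
tcp_pos: [0.4751, 0.0261, 0.1901]
ee_rot: [0.001, -0.251, 0.968, -0.0]
ft_force: [0.8, 2.8, -1.1]
opening: 0.0123
grip_force: 8.0
shift [ 0.001  0.003 -0.001] y-ang 0.508 turn 0.0 q6 -2.08 t 5.35
0.49 [0.47209161 0.02676908 0.14272187]
```

View pics/z4.png

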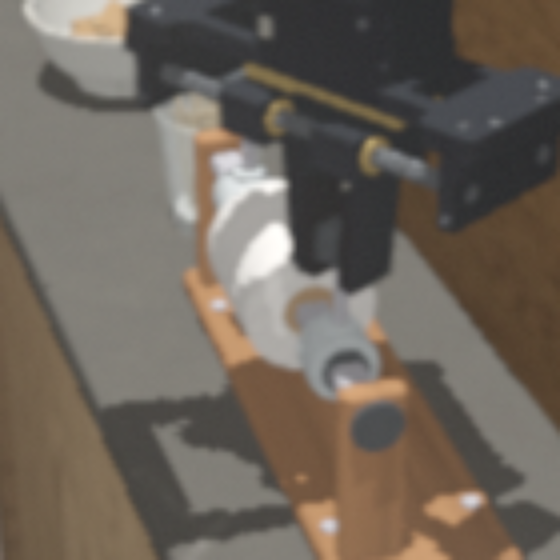

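The collar followed the bar, but the opening reads 12.3 mm rather than 10 mm, so it may not be fully upright. I'll release, lift and measure before tightening.

```bash
python3 -m pendant '[[[0,0,0,0,0.2],[0,0,0,0,0.5],[0,0,0,0,0.5],[0,0,-0.2,0,0.5],[0,0,-0.4,0,0.5],[0.3,0.3,-0.6,0,0.5],[0.6,0.6,-0.7,0,0.5],[0.9,0.9,-0.7,0,0.5],[0.9,0.9,-0.7,0,0.5],[0.9,0.9,-0.7,0,0.5],[0.9,0.9,-0.7,0,0.5]]]'
python3 - <<'E'
from h import *
ims={c:look(c,c+'5') for c in('top','side')}
for c in ims:
  for n in('loose_bar','tight_bar_end'):
    for d in nets.masks_of(n,c)[:2]:
        v,u=np.nonzero(d['mask']);print(c,n,round(d['conf'],2),len(u),u.mean().round(1),v.mean().round(1),u.min(),u.max(),v.min(),v.max())
    for d in nets.boxes_of(n,c)[:2]: print('  ',round(d['conf'],2),world(c,d['position']).round(4))
a=cv2.resize(ims['top'][170:245,140:330],(760,300),interpolation=2)
b=cv2.resize(ims['side'][145:245,220:320],(300,300),interpolation=2)
o=np.zeros((600,760,3),np.uint8);o[:300]=a;o[300:,:300]=b
cv2.imwrite('pics/z5.png',o[:,:,::-1]);rel([.4748,.0265,.145],.508)
E
```

```text
clock: 6.55
tcp_pos: [0.2271, 0.096, 0.3309]
ee_rot: [0.002, -0.252, 0.968, 0.0]
ft_force: [0.7, -1.2, -0.7]
opening: 0.044
grip_force: 0.0
top loose_bar 0.63 144 281.0 204.2 275 287 195 213
   0.65 [0.4817 0.0308 0.1549]
top tight_bar_end 0.75 178 182.5 202.7 175 189 193 211
   0.66 [0.4832 0.1752 0.1479]
side loose_bar 0.65 187 275.1 191.0 268 282 182 207
   0.78 [0.474  0.0265 0.145 ]
side tight_bar_end 0.46 208 251.4 155.8 244 259 147 172
   0.7 [0.4823 0.1763 0.1417]
shift [-0.903 -0.895  0.695] y-ang 0.507 turn -0.001 q6 -1.78 t 7.05
```

View pics/z5.png

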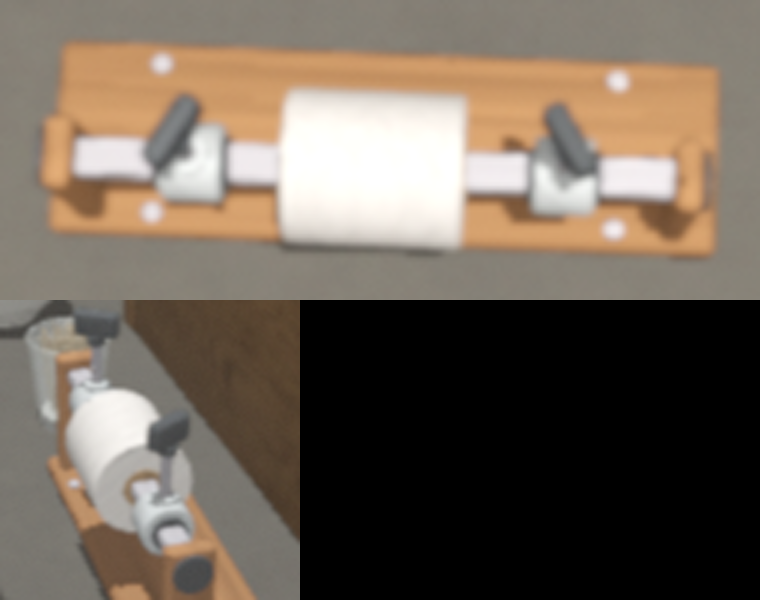

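The loose bar now stands nearly upright: its centre is at about (282.8,204.5) in the top view, against (183.5,202.8) for the tight one. It may be slightly past upright. I'll compare the two numerically.

```bash
python3 - <<'E'
from h import *
np.set_printoptions(precision=2,suppress=True)
yaw=-.0416;M=np.array([.4773,.1002,.085]);r=np.array([-np.sin(yaw),np.cos(yaw),0]);f=np.array([np.cos(yaw),np.sin(yaw),0]);Z=np.array([0,0,1.])
def sil(s,th,phi,c):
    out=np.cos(th)*Z-np.sin(th)*f;t=np.cos(th)*f+np.sin(th)*Z;bx=np.cos(phi)*t+np.sin(phi)*r
    g=np.array([[a,b,k] for a in(-.015,.015) for b in(-.005,.005) for k in(-.009,.009)])
    P=M+r*s+.06*out+g@np.c_[bx,np.cross(out,bx),out].T
    m=cv2.moments(cv2.convexHull(pix(c,P).astype(np.float32)));return np.array([m['m10'],m['m01']])/m['m00']
obs={'top':((182.45,202.85),(281.0,204.2)),'side':((251.4,155.95),(275.1,191.0))}
for c in obs:
    print(c,'tight model-obs',sil(.0735,0,-.55,c)-obs[c][0])
    for th in(.1,.05,0,-.05,-.1): print(th,'loose model-obs',sil(-.0745,th,.55,c)-obs[c][1])
E
```

```text
top tight model-obs [0.3 1.1]
0.1 loose model-obs [0.87 7.2 ]
0.05 loose model-obs [0.94 5.21]
0 loose model-obs [1.01 3.24]
-0.05 loose model-obs [1.07 1.28]
-0.1 loose model-obs [ 1.13 -0.64]
side tight model-obs [-0.63 -3.16]
0.1 loose model-obs [-4.98 -1.61]
0.05 loose model-obs [-3.28 -1.96]
0 loose model-obs [-1.58 -2.24]
-0.05 loose model-obs [ 0.11 -2.45]
-0.1 loose model-obs [ 1.8  -2.57]
```

```bash
python3 -c "
from h import *
rel([.4787,.027,.200],.508);rel([.4787,.027,.145],.508)"
```

```text
shift [-0.92  -0.902  0.42 ] y-ang 0.507 turn -0.001 q6 -1.78 t 7.05
shift [-0.921 -0.903  0.695] y-ang 0.507 turn -0.001 q6 -1.78 t 7.05
```

```bash
python3 -m pendant '[[[-0.92,-0.9,0,0,0.5],[-0.92,-0.9,0,0,0.5],[-0.92,-0.9,0,0,0.5],[-0.92,-0.9,0,0,0.5],[-0.92,-0.9,0,0,0.5],[-0.92,-0.9,0,0,0.5],[-0.92,-0.9,0,0,0.5],[-0.92,-0.9,0.2,0,0.5],[-0.92,-0.9,0.4,0,0.5],[-0.92,-0.9,0.55,0,0.5],[-0.92,-0.9,0.65,0,0.5],[-0.92,-0.9,0.69,0,0.4],[-0.92,-0.9,0.69,0,0.3]]]' 20; python3 -c "
from h import *
rel([.4787,.027,.145],.508)"
```

```text
clock: 8.35
tcp_pos: [0.4764, 0.0284, 0.1913]
ee_rot: [-0.001, -0.252, 0.968, 0.0]
ft_force: [0.0, -1.1, -0.0]
opening: 0.0301
grip_force: 0.0
shift [-0.007 -0.012  0.005] y-ang 0.509 turn 0.001 q6 -2.07 t 8.35
```

```bash
python3 -m pendant '[[[0,0,0,0,0.25],[0,0,0,0,0.22]]]'; python3 -c "
from h import *
rel([.4787,.027,.145],.508)"
```

```text
clock: 8.55
tcp_pos: [0.479, 0.0282, 0.1939]
ee_rot: [0.002, -0.252, 0.968, -0.0]
ft_force: [-0.0, -1.4, 0.8]
opening: 0.0198
grip_force: 0.0
shift [ 0.005 -0.004  0.018] y-ang 0.509 turn 0.001 q6 -2.07 t 8.55
```

```bash
python3 -m pendant '[[[0.002,-0.004,0.005,0,0.1],[0.002,-0.004,0.005,0,0],[0.002,-0.004,0.005,0,0],[0.002,-0.004,0.005,0,0],[0.002,-0.004,0.005,0,0],[0.002,-0.004,0.005,0,0]]]'; python3 -c "
from h import *
rel([.4787,.027,.145],.508);rel([.4760,.027,.145],.508)"
```

```text
clock: 9.15
tcp_pos: [0.479, 0.0278, 0.1926]
ee_rot: [0.001, -0.251, 0.968, 0.0]
ft_force: [-2.1, 4.0, 5.8]
opening: 0.0113
grip_force: 20.0
shift [ 0.004 -0.003  0.011] y-ang 0.508 turn -0.0 q6 -2.07 t 9.15
shift [0.016 0.003 0.011] y-ang 0.508 turn -0.0 q6 -2.07 t 9.15
```

```bash
python3 -m pendant '[[[0.006,0.003,0,0,0],[0.012,0.006,0,0,0],[0.012,0.006,0,0,0],[0.012,0.006,0,0,0]]]'; python3 -c "
from h import *
rel([.4760,.027,.145],.508)
look('side','s6')
for d in nets.masks_of('loose_bar','side')[:1]:
  v,u=np.nonzero(d['mask']);print(len(u),u.mean(),v.mean())
for d in nets.boxes_of('loose_bar','side')[:2]: print('  ',round(d['conf'],2),world('side',d['position']).round(4))"
```

```text
clock: 9.55
tcp_pos: [0.4772, 0.0277, 0.1927]
ee_rot: [0.002, -0.251, 0.968, 0.0]
ft_force: [2.0, 5.5, 4.8]
opening: 0.0116
grip_force: 20.0
shift [0.008 0.    0.012] y-ang 0.508 turn -0.0 q6 -2.07 t 9.55
101 272.16831683168317 194.83168316831683
   0.55 [0.4759 0.0249 0.1408]
```

```bash
python3 -m pendant '[[[0.005,0.003,0,0,0],[0.005,0.003,0,0,0],[0.005,0.003,0,0,0],[0.005,0.003,0,0,0.1],[0.005,0.003,0,0,0.3],[0.005,0.003,0,0,0.5],[0,0,-0.2,0,0.5],[0,0,-0.4,0,0.5],[0.3,0.3,-0.6,0,0.5],[0.6,0.6,-0.7,0,0.5],[0.9,0.9,-0.7,0,0.5],[0.9,0.9,-0.7,0,0.5],[0.9,0.9,-0.7,0,0.5],[0.9,0.9,-0.7,0,0.5]]]'
python3 - <<'E'
from h import *
for c in('top','side'):
  look(c,c+'7')
  for n in('loose_bar','tight_bar_end'):
    for d in nets.masks_of(n,c)[:1]:
        v,u=np.nonzero(d['mask']);print(c,n,round(d['conf'],2),len(u),u.mean().round(1),v.mean().round(1),u.min(),u.max(),v.min(),v.max())
a=cv2.imread('pics/top7.png')[180:225,160:300];cv2.imwrite('pics/z7.png',cv2.resize(a,(784,252),interpolation=2))
rel([.4760,.027,.145],.508)
E
```

```text
clock: 11.1
tcp_pos: [0.2275, 0.0966, 0.3311]
ee_rot: [0.001, -0.252, 0.968, -0.0]
ft_force: [0.6, 0.1, -0.2]
opening: 0.0434
grip_force: 0.0
top loose_bar 0.43 124 281.3 207.1 276 287 198 215
top tight_bar_end 0.51 161 182.8 202.1 176 189 193 211
side loose_bar 0.61 193 273.7 190.4 267 281 182 207
shift [-0.901 -0.897  0.701] y-ang 0.507 turn -0.001 q6 -1.78 t 11.4
```

View pics/z7.png

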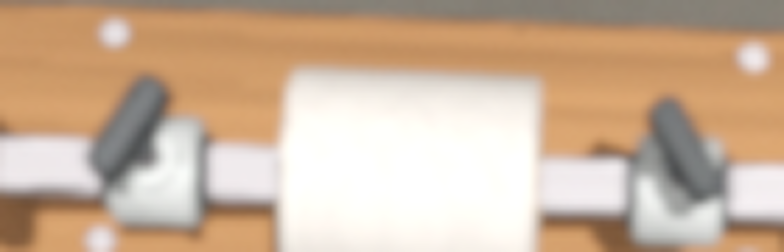

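The loose bar's offset from the rod now matches the tight one (about 41 px each in the crop), so the collar is upright within about 0.02 rad. Now I'll regrip on the stem axis and tighten.

```bash
python3 -m pendant '[[[-0.902,-0.898,0,0,0.5],[-0.902,-0.898,0,0,0.5],[-0.902,-0.898,0,0,0.5],[-0.902,-0.898,0,0,0.5],[-0.902,-0.898,0,0,0.5],[-0.902,-0.898,0,0,0.5],[-0.902,-0.898,0,0,0.5],[-0.902,-0.898,0.2,0,0.5],[-0.902,-0.898,0.4,0,0.5],[-0.902,-0.898,0.55,0,0.5],[-0.902,-0.898,0.65,0,0.4],[-0.902,-0.898,0.69,0,0.3],[-0.902,-0.898,0.69,0,0.22],[-0.902,-0.898,0.69,0,0.22]]]' 12; python3 -m pendant '[[[0,0,0,0,0.1],[0,0,0,0,0],[0,0,0,0,0],[0,0,0,0,0],[0,0,0,0,0]]]'; python3 -c "
from h import *
rel([.4760,.027,.145],.508)"
```

```text
clock: 12.8
tcp_pos: [0.4759, 0.0277, 0.1943]
ee_rot: [0.001, -0.252, 0.968, -0.0]
ft_force: [0.2, -0.3, -0.7]
opening: 0.0196
grip_force: 0.0
clock: 13.3
tcp_pos: [0.4765, 0.0279, 0.1947]
ee_rot: [0.001, -0.251, 0.968, 0.0]
ft_force: [-0.9, 3.3, 6.4]
opening: 0.0114
grip_force: 12.0
shift [ 0.005 -0.003  0.022] y-ang 0.508 turn 0.0 q6 -2.07 t 13.3
```

```bash
python3 -m pendant '[[[0,0,0,0.08,0],[0,0,0,0.16,0],[0,0,0,0.24,0],[0,0,0,0.32,0],[0,0,0,0.4,0],[0,0,0,0.48,0],[0,0,0,0.55,0],[0,0,0,0.55,0]]]'; python3 -m pendant '[[[0,0,0,0.08,0],[0,0,0,0.16,0],[0,0,0,0.24,0],[0,0,0,0.32,0],[0,0,0,0.4,0],[0,0,0,0.45,0],[0,0,0,0.49,0],[0,0,0,0.49,0]]]';  python3 -c "
from h import *
rel([.4760,.027,.145],-.592);print(arm.get_state()['torque'])"
```

```text
clock: 14.1
tcp_pos: [0.4767, 0.0272, 0.1947]
ee_rot: [0.001, 0.034, 0.999, -0.0]
ft_force: [-0.4, 0.1, 5.9]
opening: 0.0114
grip_force: 12.0
clock: 14.9
tcp_pos: [0.4765, 0.0266, 0.1947]
ee_rot: [0.001, 0.286, 0.958, -0.001]
ft_force: [-1.7, -3.7, 7.8]
opening: 0.0117
grip_force: 12.0
shift [0.004 0.001 0.022] y-ang -0.581 turn 0.011 q6 -0.98 t 14.9
[-0.50286849  0.33712196  0.05870068]
```

```bash
python3 -m pendant '[[[0,0,0,0.03,0],[0,0,0,0.06,0],[0,0,0,0.09,0],[0,0,0,0.12,0],[0,0,0,0.12,0],[0,0,0,0.12,0]]]' 25;  python3 -c "
from h import *
rel([.4760,.027,.145],-.592);s=arm.get_state();print(s['torque'],s['opening'])"
```

```text
clock: 15.5
tcp_pos: [0.4765, 0.0263, 0.1947]
ee_rot: [0.002, 0.345, 0.939, -0.001]
ft_force: [-1.1, -4.3, 6.3]
opening: 0.0111
grip_force: 25.3
shift [0.005 0.001 0.022] y-ang -0.705 turn -0.108 q6 -0.86 t 15.5
[-0.78601773  0.30331844  0.20835793] 0.011113193975192406
```

```bash
python3 -m pendant '[[[0,0,0,0.04,0],[0,0,0,0.08,0],[0,0,0,0.08,0],[0,0,0,0.08,0]]]';  python3 -c "
from h import *
rel([.4760,.027,.145],-.592);s=arm.get_state();print(s['torque'],s['opening'])"
```

```text
clock: 15.9
tcp_pos: [0.4764, 0.0263, 0.1947]
ee_rot: [0.001, 0.384, 0.923, -0.001]
ft_force: [-1.8, -4.1, 6.5]
opening: 0.0121
grip_force: 27.3
shift [0.005 0.001 0.022] y-ang -0.788 turn -0.187 q6 -0.78 t 15.9
[-0.79966776  0.41045284  0.53864398] 0.012123386185180473
```

Torque has risen to 0.54 N m and the pads are spreading on the bar, so the screw is on its stop. Release and check.

```bash
python3 -m pendant '[[[0,0,0,-0.1,0],[0,0,0,-0.12,0.1],[0,0,0,-0.12,0.3],[0,0,0,-0.12,0.5],[0,0,0,-0.12,0.5],[0,0,-0.2,-0.12,0.5],[0,0,-0.4,-0.12,0.5],[0.3,0,-0.6,-0.12,0.5],[0.6,-0.3,-0.7,-0.12,0.5],[0.9,-0.6,-0.7,-0.12,0.5],[0.9,-0.6,-0.7,-0.12,0.5],[0.9,-0.6,-0.7,-0.12,0.5],[0.9,-0.6,-0.7,-0.12,0.5]]]'
python3 - <<'E'
from h import *
for c in('top','side'):
  look(c,c+'8')
  for n in('loose_bar','tight_bar_end'):
    for d in nets.masks_of(n,c)[:2]:
        v,u=np.nonzero(d['mask']);print(c,n,round(d['conf'],2),len(u),u.mean().round(1),v.mean().round(1),u.min(),u.max(),v.min(),v.max())
a=cv2.imread('pics/top8.png')[180:225,160:300];b=cv2.imread('pics/side8.png')[140:240,220:320];o=np.zeros((560,784,3),np.uint8);o[:252]=cv2.resize(a,(784,252),interpolation=2);o[260:560,:300]=cv2.resize(b,(300,300),interpolation=2);cv2.imwrite('pics/z8.png',o)
rel([.4760,.027,.145],.508)
E
```

```text
clock: 17.2
tcp_pos: [0.2609, 0.0712, 0.3336]
ee_rot: [0.001, 0.325, 0.946, 0.001]
ft_force: [1.5, -0.9, -0.3]
opening: 0.0439
grip_force: 0.0
top loose_bar 0.49 178 281.3 207.3 274 288 198 216
top tight_bar_end 0.7 120 183.0 202.2 177 188 194 210
side loose_bar 0.77 171 273.9 189.5 267 281 183 199
side tight_bar_end 0.77 194 251.4 156.3 244 259 148 172
shift [-0.969  0.481  0.711] y-ang -0.665 turn -1.12 q6 -0.73 t 17.5
```

View pics/z8.png

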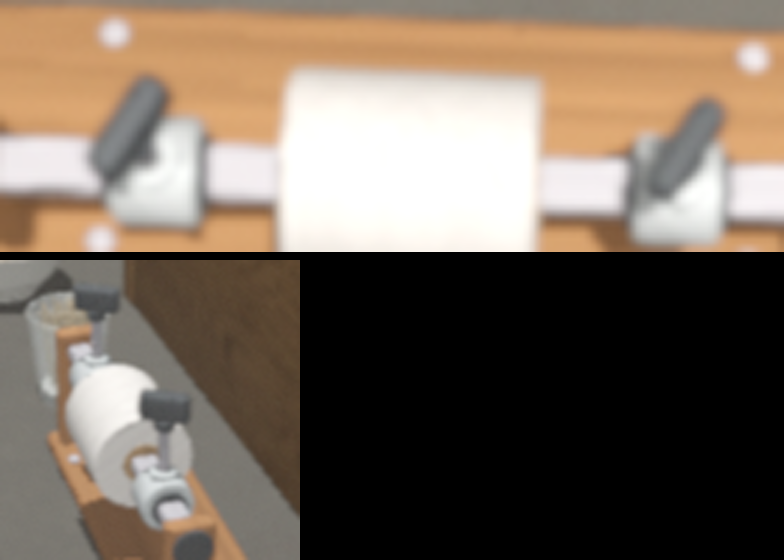

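Both bars now lie parallel and equally upright, at about (128,126) and (688,146) in the crop. The robot is clear, so I'll hand in.

```bash
python3 -c "
from h import *
print(workorder.hand_in())"
```

```text
the job is handed in; nothing more can be done
None
```

The job is handed in: the loose (right-hand) collar stands upright to within about 0.02 rad by camera, its thumbscrew was turned clockwise until it hit its stop, and the other collar was not touched.

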